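Shift the stirring drive into the red range

ROBOT

A 6-joint arm with a two-finger parallel gripper is mounted at the origin on the work surface. World frame = base frame: x ahead of the robot, y to its left, z up, the work surface at z = 0. Lengths are in m, angles in rad, forces in N, time in s.
With the tool pointing down it reaches from about 0.325 to 0.9 m from the base axis. Payload 6.1 kg.
Tool frame: the origin (TCP) lies at the very end of the fingers, on their centre line; the grasp point (between the pads) lies 19 mm behind it; z points along the fingers, y is the direction in which the jaws open and shut (so a half turn about z gives the same grasp; the last joint's range is limited). The gripper opens to 85 mm and grips with 20 to 120 N. Pads are 22 mm wide; open, the fingers measure 114 mm over their backs; the gripper's body (76 mm by 85 mm) begins 54 mm behind the grasp point. The pads swing forward as they close: fully open they stand 13 mm farther back than shut.
Start: joints at [1.107, 0.22, 1.526, -0, 1.395, -0.126], TCP at [0.207, 0.59, 0.231] pointing down, gripper open.
Joint ranges: [-2.98, 2.98], [-0.91, 2.08], [0.09, 2.57], [-1.24, 4.39], [0.2, 2.65], [-2.68, 2.68]. Speed limits (rad/s): [2.57, 2.57, 3.01, 3.14, 3.14, 3.14].

INTERFACE

Orientations are given as [roll, pitch, yaw] about the fixed x, y, z axes, in that order (R = Rz(yaw) Ry(pitch) Rx(roll)).
In Python, from workcell import ctrl gives the robot as it stands.
- The arm moves only by the tool arm_command, never from a script. Its argument "increments" is a list that holds one entry, the list of rows, each a list of 4 numbers: the shift along the tool's x, y, z in m, then the turn about the tool's z in degrees. In form: [[[dx, dy, dz, roll], ...]]. A call has 1 to 8 rows; each row shifts and turns the commanded pose from where the row before left it, along the tool's axes as they then stand; what a row does not reach is not made up. A row lasts 1/10 s, in which the tool goes at most 50 mm and 8.59 degrees, less where a joint would pass 70% of its speed; a pose out of reach is approached as far as the arm can. A call is refused whole if a number of a shift passes 0.05 or a number of a turn 8.59, either way. A call with a gripper value outside its range is refused whole. "grip" is the opening in per cent of the stroke, from 0 (shut) to 100 (fully open), set as the call begins (left out, the last holds). The fingers move at their own pace and stop on an object; "grip_force" is the grip in N (left out, the last holds). Time passes only in rows, so rows that do not move let the fingers close. It gives the time, the measured TCP pose, the force and the opening at its end, in the units of the state.
- ctrl.get_obs(): the state, without advancing time (a new reading comes with each control period).
- ctrl.get_image(name): name is "scene" or "side" or "wrist"; returns a dict with "img" (400x640x3 uint8, red, green, blue), "fx", "fy", "cx", "cy" (pixels), "k1" (the pictures are not rectified: a ray, as slopes to the right and down, at radius r is drawn at 1 + k1 r^2 times it, then the intrinsics apply), "T" (4x4, takes a point from camera to world coordinates); the wrist camera has in their place "T_tool_cam" (4x4, takes a point from camera to tool coordinates, whose origin is the TCP and whose axes are the flange's). Camera axes: x right, y down, z forward; pixel columns grow to the right and rows downward; lengths in m; the calibration is good to about 2 mm. A picture is of the moment at which its call begins: read the wrist's pose just before it. There is no depth.
- ctrl.close_job(): hands the job in, once; it reports no verdict.
The state is a dict: "time": time; "joint_positions": joint angles; "qd": joint speeds; "effort": joint torques, N m; "tcp_pos": TCP position; "ee_rot": TCP orientation; "ft_force": force on the tool from outside, world axes, zero at the start; "moment": the same for the moment, N m; "gripper_width": opening from 0.0 (shut) to 1.0 (fully open).
Only numpy, scipy, OpenCV 4.12 (cv2) and the standard library are available. Lean on these libraries where they do the work, as an engineer would, in place of code of your own. Each camera call takes 0.05 s, during which the arm holds its last target.

TASK

Using only the outside of the fingers, gently push the gear lever of the grey stirring drive out of its unmarked parking slot and through the H-gate into the slot marked with the red plate, until it is fully home. Do not squeeze the lever or force it, do not put it into any other marked slot on the way, and leave the glassware around it alone.

Things in the scene. Friction and masses are not known exactly. Their poses are not given: they have to be found in the camera images.
- drive: grey bench stirring drive, fixed; yaw varies up to 29 degrees. Origin on the table under the middle of its gear gate; x from its front panel (near the robot) to its round steel stirring plate (132 mm wide, centred at x = 145 mm, top z = 97 mm), y left, z up. Case: x -85 to 215, y +-100 mm, 78 mm high; on it a 150 x 150 mm aluminium gate plate, 8 mm thick, centred at x = y = 0, top z = 91 mm.
- gate (a point): middle of the H-gate on the plate's top face, axes as drive. 15 mm wide slots are cut through the plate: a cross channel along y at x = 0, walls at y = +-31.5 mm; five blind slots along x open into it, ending at |x| = 32 mm: four marked ones, centred at y = +24 and -24 mm, towards +x and -x, and the unmarked parking slot at y = 0 towards -x.
- lever: gear lever: steel stalk 10 mm thick, black ball knob. Tilts any way about a fixed pivot (this origin) 14 mm above the table under the gate's middle, as far as the slot walls let the stalk; z runs up the stalk. Cannot be lifted. Stays where it is left (friction, no spring); about 1.5 N at the knob moves it. Starts in the parking slot, tilted 0.22 to 0.31 rad towards the drive's -x.
- knob (a point): centre of the lever's ball knob (28 mm across), 136 mm from the pivot along the stalk: 150 mm above the table when upright, about 136 mm when home in a marked slot.
- stalk (a point): point on the stalk's centre line at the gate plate, 73 mm from the pivot along the stalk. In the drive's frame it can reach about y = +-25 mm in the cross channel, and stands about 23 to 24 mm from the channel's centre line along x when fully home in a slot.
- mark_red: red plastic plate, 14 x 22 x 3 mm, fixed on the gate plate beyond the blind end of the slot it marks, in line with it: origin (centre of its underside) 18 mm past the slot's end, at x = +-50, y = +-24 mm in the drive's frame. Which colour marks which slot changes from run to run. This is the slot wanted.
- mark_blue: blue plastic plate, 14 x 22 x 3 mm, fixed on the gate plate beyond the blind end of the slot it marks, in line with it: origin (centre of its underside) 18 mm past the slot's end, at x = +-50, y = +-24 mm in the drive's frame. Which colour marks which slot changes from run to run.
- mark_yellow: yellow plastic plate, 14 x 22 x 3 mm, fixed on the gate plate beyond the blind end of the slot it marks, in line with it: origin (centre of its underside) 18 mm past the slot's end, at x = +-50, y = +-24 mm in the drive's frame. Which colour marks which slot changes from run to run.
- mark_green: green plastic plate, 14 x 22 x 3 mm, fixed on the gate plate beyond the blind end of the slot it marks, in line with it: origin (centre of its underside) 18 mm past the slot's end, at x = +-50, y = +-24 mm in the drive's frame. Which colour marks which slot changes from run to run.
- beaker: empty glass beaker, 70 mm across and 90 mm high, loose on the table to the left (+y) of the drive; origin at the centre of its underside, z up.
- bottle: amber glass jar with blue cap, 56 mm across and 110 mm high, loose on the table to the right (-y) of the drive; origin at the centre of its underside, z up.
- dish: white ceramic dish, 80 mm across and 30 mm high, loose on the drive's stirring plate; origin at the centre of its underside, z up.
Not all that is in view belongs to the job. Of the things that look like the beaker, take the one that is farthest to the robot's left at the start. Of the things that look like the bottle, the smallest one is meant.

How it is judged:
By the outcome, as a careful person would: the job done as asked, in the order asked, and still so for the second after the job is handed in, with the robot touching nothing.
It also fails if it takes over 72 s, if anything falls off the work surface, if the arm or the gripper's body presses on something with over 40 N, if the wrist force passes 120 N, or if a joint passes its speed limit or range.

## Working session

There is one attempt and no reset: what is moved stays moved. The work goes in short steps, Python scripts to look and compute and a tool call to move; the robot and the scene stay as the last step left them, time stands still between calls to the robot, and variables do not carry over. Pictures are saved under pics/ and viewed, and the job is handed in when it is done.

Besides the shell and the picture viewer there is one more tool, called after ">>>" as a command line: name --argument value ..., lists and objects as JSON in quotes. arm_command: Moves the arm, as the interface text tells. Its arguments: {"type":"object","properties":{"increments":{"type":"array"},"grip":{"type":"number"},"grip_force":{"type":"number"}},"required":["increments"]}

```bash
mkdir -p pics; ls
python3 - <<'E'
from workcell import ctrl
import cv2,json
o=ctrl.get_obs();print({k:o[k] for k in ('time','tcp_pos','ee_rot','ft_force','gripper_width')})
for n in ('scene','side','wrist'):
    d=ctrl.get_image(n);cv2.imwrite(f'pics/{n}0.png',d['img'][:,:,::-1])
    print(n,d['fx'],d['fy'],d['cx'],d['cy'],d['k1'],d.get('T',d.get('T_tool_cam')))
E
```

```text
pics
{'time': 0.0, 'tcp_pos': array([0.20685842, 0.58913149, 0.23019212]), 'ee_rot': array([-3.13967329e+00, -2.23226831e-04,  2.80381385e+00]), 'ft_force': array([-0.47082883, -0.92041738, -0.02926655]), 'gripper_width': 1.0031132302079022}
scene 432.3140509317764 432.3140509317764 323.66454769161055 194.26209788828064 -0.026742646359844486 [[-0.87009076  0.40051025 -0.28728664  0.78085836]
 [ 0.49281374  0.69654474 -0.52149787  0.47400658]
 [-0.00875724 -0.59532929 -0.8034341   0.74907926]
 [ 0.          0.          0.          1.        ]]
side 445.83747561231775 445.83747561231775 327.91932484674766 201.3193673631313 -0.054091073009007035 [[ 0.73676157 -0.39378441  0.54965101 -0.01054735]
 [-0.67591758 -0.45036654  0.58335702 -0.56656085]
 [ 0.01782753 -0.80131381 -0.59797856  0.7310573 ]
 [ 0.          0.          0.          1.        ]]
wrist 297.72387180536333 297.72387180536333 309.56951307640213 198.6633819394371 0.01847585207017863 [[-1.75427439e-04 -9.47112483e-01 -3.20901719e-01  8.17503709e-02]
 [ 9.99999980e-01 -1.97348229e-04  3.57852096e-05  3.55772523e-04]
 [-9.72220046e-05 -3.20901707e-01  9.47112499e-01 -1.42622579e-01]
 [ 0.00000000e+00  0.00000000e+00  0.00000000e+00  1.00000000e+00]]
```

View pics/scene0.png

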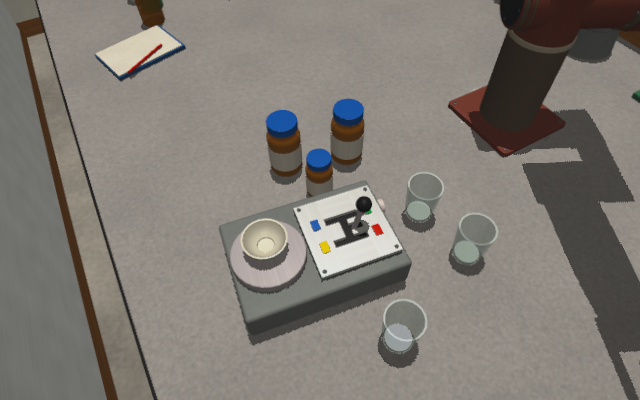

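View pics/side0.png

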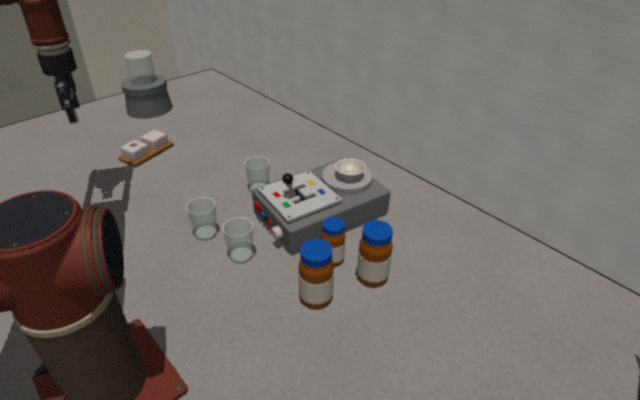

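View pics/wrist0.png

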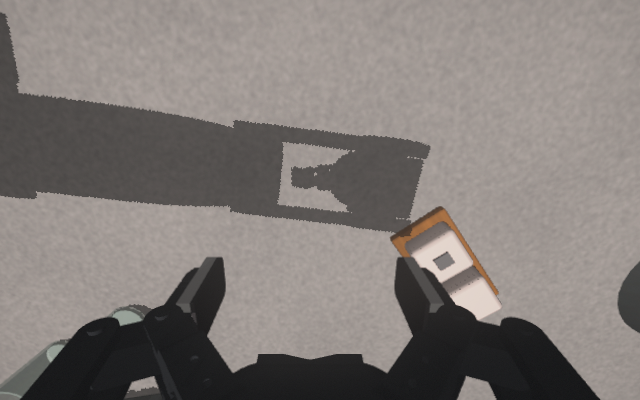

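The scene picture shows the drive's gate plate near (347,230), with the red plate at (377,230) on the side nearest the robot and to the left (-x,+y). Green is at (366,210), yellow at (325,247) and blue at (315,226). The knob is at (364,204). The only other red things are the front-panel buttons in the side view near (257,206) and the pencil at (145,58). I'll check this in close crops.

Run:
```python
import cv2
for n,(x,y,w,h) in {'scene':(285,175,133,100),'side':(240,160,120,90)}.items():
    i=cv2.imread(f'pics/{n}0.png')[y:y+h,x:x+w]
    cv2.imwrite(f'pics/{n}0c.png',cv2.resize(i,None,fx=6,fy=6,interpolation=cv2.INTER_CUBIC))
```

```text
(no output)
```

View pics/scene0c.png

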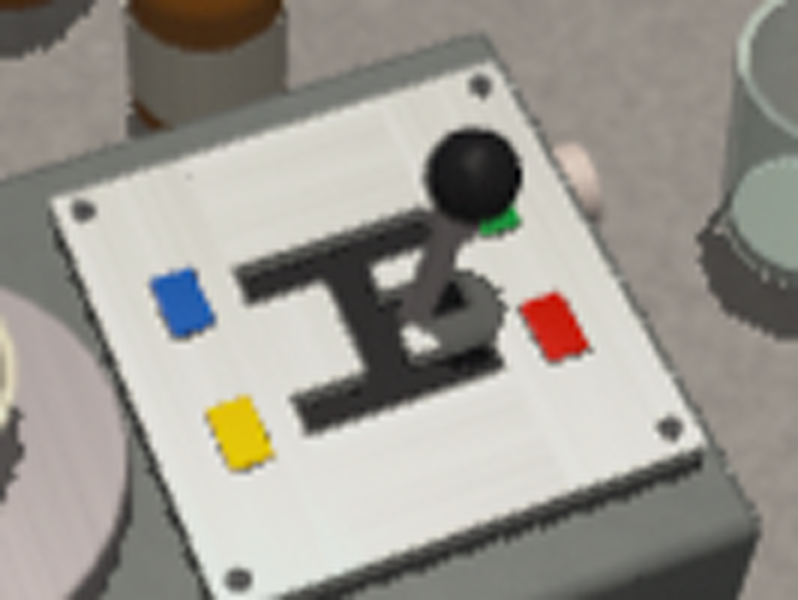

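View pics/side0c.png

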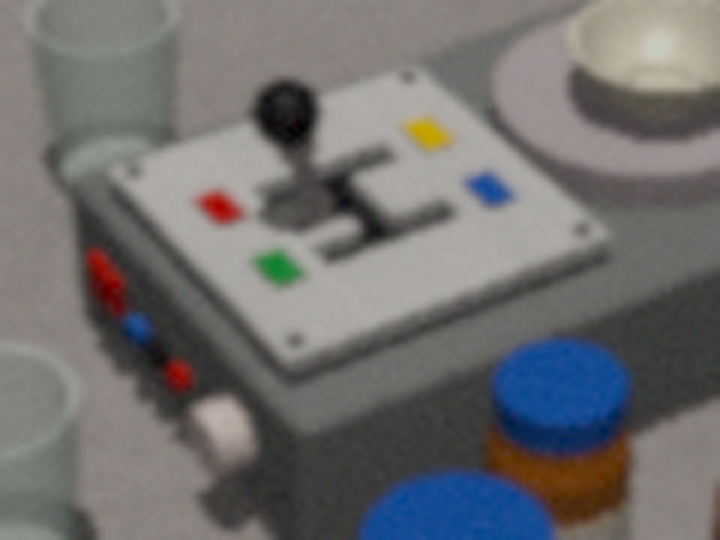

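```bash
cat > h.py <<'E'
import numpy as np,cv2
from workcell import ctrl
def cam(n):
    d=ctrl.get_image(n); return d
def proj(d,P,T=None):
    T=d['T'] if T is None else T
    p=(np.c_[P,np.ones(len(P))]@np.linalg.inv(T).T)[:,:3]
    s=p[:,:2]/p[:,2:]; r2=(s**2).sum(1,keepdims=True)
    s=s*(1+d['k1']*r2)
    return s*[d['fx'],d['fy']]+[d['cx'],d['cy']]
def toworld(x,y,yaw,P):
    c,s=np.cos(yaw),np.sin(yaw);P=np.array(P,float)
    return np.c_[x+c*P[:,0]-s*P[:,1],y+s*P[:,0]+c*P[:,1],P[:,2]]
E
cat > fit.py <<'E'
from h import *
from scipy.optimize import least_squares
import json
D={n:cam(n) for n in('scene','side')}
M=dict(red=(-.05,.024,.094),green=(-.05,-.024,.094),yellow=(.05,.024,.094),blue=(.05,-.024,.094),
 a=(-.075,-.075,.091),b=(.075,-.075,.091),c=(-.075,.075,.091),d=(.075,.075,.091))
px={'scene':dict(blue=(182,303),yellow=(239,433),red=(554,327),a=(488,66),b=(50,200),c=(708,450)),
 'side':dict(red=(219,207),yellow=(429,134),blue=(490,189),green=(278,268),a=(290,365),b=(608,238),d=(418,68),c=(110,180))}
off={'scene':(285,175),'side':(240,160)}
f=lambda n,v:(np.array(v,float)+.5)/6-.5+off[n]
kn={'scene':(474,175),'side':(287,113)}
def res(p,full=False):
    out=[]
    for n in px:
        k=list(px[n]);q=proj(D[n],toworld(*p,[M[j] for j in k]))
        out.append(q-np.array([f(n,px[n][j]) for j in k]))
    return np.vstack(out).ravel()
r=least_squares(res,[.4,0.15,0.3]);print(r.x,np.round(res(r.x).reshape(-1,2),1).tolist())
p=r.x
def kp(t):  # tilt x,y
    a,b=t;v=np.array([np.tan(a),np.tan(b),1]);v/=np.linalg.norm(v)
    return toworld(*p,[[0,0,.014]+.136*v])
r2=least_squares(lambda t:np.r_[[ (proj(D[n],kp(t))[0]-f(n,kn[n])) for n in kn]].ravel(),[-.25,0])
print('tilt',r2.x,'knob',kp(r2.x),r2.fun)
# free knob triangulation
r3=least_squares(lambda t:np.r_[[ (proj(D[n],t[None])[0]-f(n,kn[n])) for n in kn]].ravel(),kp(r2.x)[0]);print('knob free',r3.x,r3.fun)
np.save('pose.npy',p)
E
python3 fit.py
```

```text
[ 0.54771171  0.1307448  -0.15141151] [[-0.1, -0.7], [-0.0, -0.5], [-0.1, -0.6], [0.8, -1.0], [-0.2, -0.2], [-0.3, -1.3], [0.1, -0.7], [-0.2, -0.9], [-0.0, -0.8], [0.0, -0.9], [-0.4, -1.1], [0.5, -0.9], [-0.6, -0.9], [-0.3, -2.2]]
tilt [-0.2347392  -0.01242518] knob [[0.51619586 0.13389101 0.14626055]] [-0.11161258 -0.13168594 -0.22977491 -0.17780544]
knob free [0.51617657 0.13380154 0.14579167] [-0.14832525 -0.01469169 -0.20532018  0.00701199]
```

The pose fit is good: about 1 px residual, and the free knob height of 0.146 matches the tilt model. The crops confirm red is the (-x,+y) slot, with green, yellow and blue in the other three. So the path is to push +x to the channel, then +y, then -x. Next I'll work out the offsets for the moves.

```bash
cat > where.py <<'E'
from h import *
import sys
from scipy.spatial.transform import Rotation as R
p=np.load('pose.npy');o=ctrl.get_obs()
c,s=np.cos(p[2]),np.sin(p[2]);Rd=np.array([[c,-s,0],[s,c,0],[0,0,1]])
t=Rd.T@(o['tcp_pos']-[p[0],p[1],0])
Rt=R.from_euler('xyz',o['ee_rot']).as_matrix()
print('t',round(o['time'],2),'drive-frame tcp mm',np.round(t*1e3,1),'F(drive)',np.round(Rd.T@o['ft_force'],1),'grip',round(o['gripper_width'],3))
a=Rd.T@Rt; print('tool x,y,z in drive',np.round(a.T,3).tolist(),'yaw err deg',np.degrees(np.arctan2(a[1,0],a[0,0]))-180)
if len(sys.argv)>1:
    g=np.array(list(map(float,sys.argv[1:4])))/1e3
    print('shift in tool axes mm',np.round(a.T@(g-t)*1e3,1))
E
python3 where.py -85 0 180
```

```text
t 0.25 drive-frame tcp mm [-406.   402.   230.8] F(drive) [-0.7 -0.4  0.4] grip 1.003
tool x,y,z in drive [[-0.983, 0.185, 0.0], [0.185, 0.983, -0.001], [-0.0, -0.001, -1.0]] yaw err deg -10.678176140781659
shift in tool axes mm [-389.9 -335.5   51. ]
```

>>> arm_command --increments '[[[0,0,0,-5.5],[0,0,0,-5.2],[0,0,0,0],[0,0,0,0],[0,0,0,0],[0,0,0,0]]]' --grip 0 --grip_force 20

```text
time: 0.85
tcp_pos: [0.2071, 0.5896, 0.2313]
ee_rot: [-3.142, -0.0, 2.99]
ft_force: [0.0, -0.7, 0.3]
gripper_width: -0.002
```

```bash
python3 where.py -85 0 180
```

```text
t 0.85 drive-frame tcp mm [-405.9  402.3  231.3] F(drive) [ 0.1 -0.6  0.3] grip -0.002
tool x,y,z in drive [[-1.0, 0.001, 0.0], [0.001, 1.0, -0.0], [-0.0, -0.0, -1.0]] yaw err deg -0.038936612389704806
shift in tool axes mm [-321.2 -402.1   51.3]
```

>>> arm_command --increments '[[[-0.02,-0.025,0,0],[-0.02,-0.025,0,0],[-0.02,-0.025,0,0],[-0.02,-0.025,0,0],[-0.02,-0.025,0,0],[-0.02,-0.025,0,0],[-0.02,-0.025,0,0],[-0.02,-0.025,0,0]]]'

```text
time: 1.65
tcp_pos: [0.3357, 0.3668, 0.2315]
ee_rot: [3.141, 0.0, 2.99]
ft_force: [0.4, 0.1, 0.7]
gripper_width: 0.003
```

>>> arm_command --increments '[[[-0.02,-0.025,0,0],[-0.02,-0.025,0,0],[-0.02,-0.025,0,0],[-0.02,-0.025,0,0],[-0.02,-0.025,0,0],[-0.02,-0.025,0,0],[-0.02,-0.025,0.02,0],[-0.02,-0.025,0.03,0]]]'

```text
time: 2.45
tcp_pos: [0.4657, 0.1451, 0.1832]
ee_rot: [3.14, 0.006, 2.99]
ft_force: [0.6, 0.1, -0.4]
gripper_width: -0.003
```

```bash
python3 where.py -85 0 130
python3 - <<'E'
from h import *
a=cam('scene')['img'][:,:,::-1][120:300,250:450];b=cam('side')['img'][:,:,::-1][110:270,200:400]
cv2.imwrite('pics/m1a.png',cv2.resize(a,None,fx=3,fy=3));cv2.imwrite('pics/m1b.png',cv2.resize(b,None,fx=3,fy=3))
E
```

```text
t 2.45 drive-frame tcp mm [-83.2   1.8 183.2] F(drive) [ 0.6  0.2 -0.4] grip -0.003
tool x,y,z in drive [[-1.0, 0.001, -0.006], [0.0, 1.0, 0.002], [0.006, 0.002, -1.0]] yaw err deg -0.028838155355231265
shift in tool axes mm [ 2.1 -1.9 53.2]
```

View pics/m1a.png

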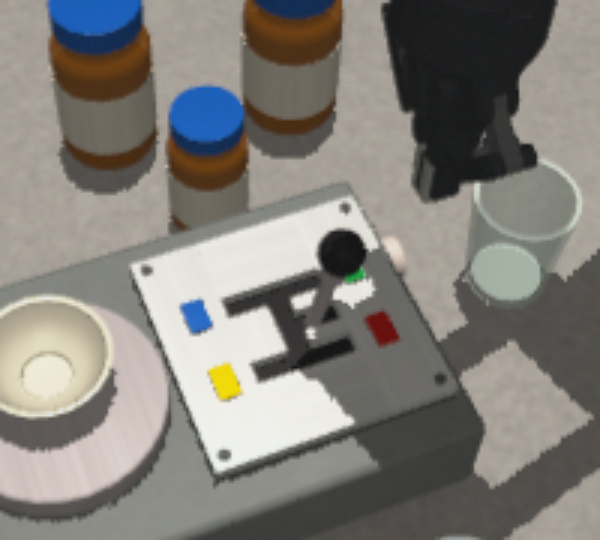

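View pics/m1b.png

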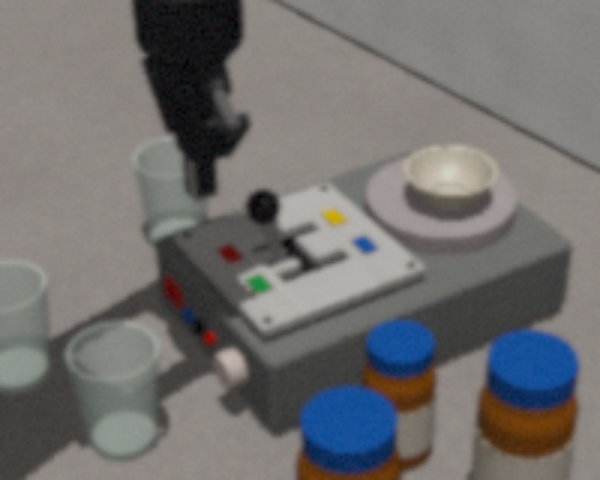

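The fingers are shut and hang in front of the knob. The tip is at crop (430,195) in the scene view and (200,190) in the side view. The knob hasn't moved and the beakers are clear. I'll lower and approach from the front.

>>> arm_command --increments '[[[0.002,-0.003,0.024,0],[0,0,0.024,0],[0,0,0,0]]]'

```text
time: 2.85
tcp_pos: [0.4583, 0.1434, 0.1307]
ee_rot: [-3.14, -0.006, 2.99]
ft_force: [-1.0, 0.4, -0.6]
gripper_width: -0.003
```

```bash
python3 where.py -64 -1 135
python3 - <<'E'
from h import *
o=ctrl.get_obs()
for n,(x,y) in dict(scene=(300,150),side=(220,130)).items():
    d=cam(n);print(n,(proj(d,o['tcp_pos'][None])-[x,y])*5)
    cv2.imwrite(f'pics/m2{n}.png',cv2.resize(d['img'][:,:,::-1][y:y+110,x:x+130],None,fx=5,fy=5))
E
```

```text
t 2.85 drive-frame tcp mm [-90.3  -0.9 130.7] F(drive) [-1.1  0.3 -0.6] grip -0.003
tool x,y,z in drive [[-1.0, 0.0, 0.006], [0.0, 1.0, -0.001], [-0.006, -0.001, -1.0]] yaw err deg -0.014986764803211372
shift in tool axes mm [-26.2  -0.1  -4.5]
scene [[467.38329093 246.01557422]]
side [[226.10566161 306.23884112]]
```

View pics/m2scene.png

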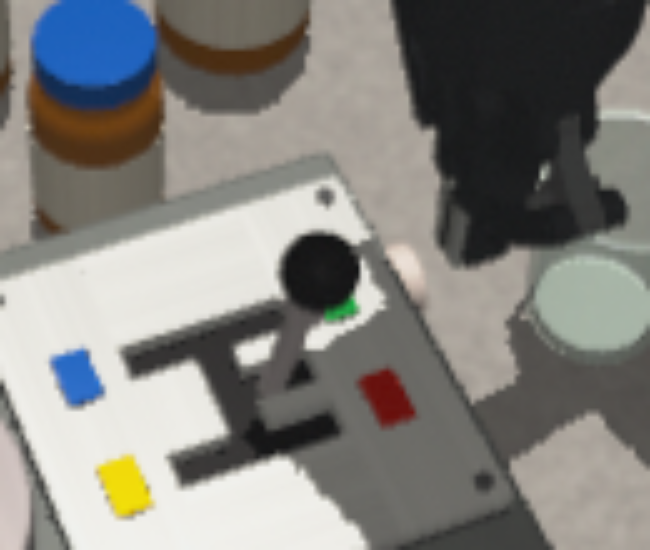

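View pics/m2side.png

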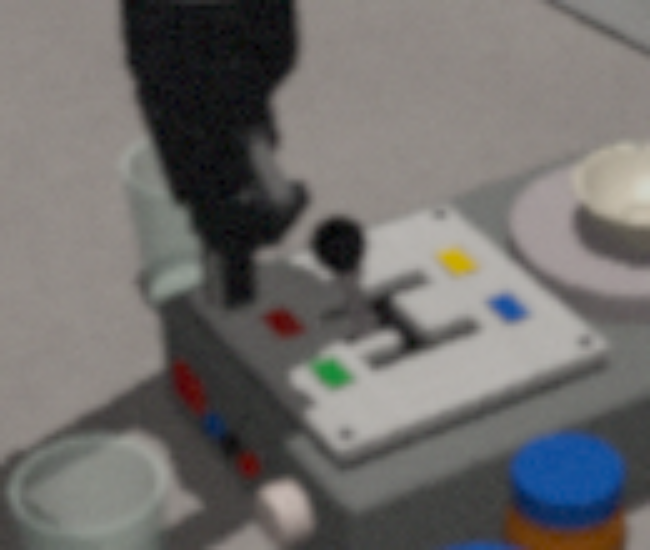

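The TCP projection lands on the real fingertip in both views: scene (467,246), side (226,306). The finger knuckles stick out sideways along tool y, so I'll always push with the clean tool-x face. Next is a slow push in +x.

>>> arm_command --increments '[[[-0.01,-0.001,-0.005,0],[-0.01,0,0,0],[-0.005,0,0,0],[0,0,0,0]]]'

```text
time: 3.35
tcp_pos: [0.4869, 0.1385, 0.1391]
ee_rot: [3.141, 0.001, 2.99]
ft_force: [0.2, -0.0, 0.2]
gripper_width: 0.004
```

```bash
python3 where.py -25 -1 136
```

```text
t 3.35 drive-frame tcp mm [-61.3  -1.5 139.1] F(drive) [0.2 0.  0.2] grip 0.004
tool x,y,z in drive [[-1.0, 0.0, -0.001], [0.0, 1.0, 0.0], [0.001, 0.0, -1.0]] yaw err deg -0.011629537936443057
shift in tool axes mm [-36.3   0.5   3.1]
```

>>> arm_command --increments '[[[-0.004,0,0,0],[-0.004,0,0,0],[-0.004,0,0,0],[-0.004,0,0,0],[-0.004,0,0,0],[0,0,0,0]]]'

```text
time: 3.95
tcp_pos: [0.5057, 0.1356, 0.1383]
ee_rot: [3.142, 0.0, 2.99]
ft_force: [-1.6, 0.8, -0.7]
gripper_width: 0.003
```

```bash
python3 where.py -25 -1 136;  cat > snap.py <<'E'
from h import *
import sys
from scipy.optimize import least_squares
p=np.load('pose.npy');tag=sys.argv[1];ims=[]
for n,(x,y) in dict(scene=(295,160),side=(235,140)).items():
    d=cam(n);im=cv2.resize(d['img'][:,:,::-1][y:y+100,x:x+100],None,fx=4,fy=4,interpolation=cv2.INTER_CUBIC)
    # expected knob/stalk for given drive xy of knob
    if len(sys.argv)>3:
        k=np.array([float(sys.argv[2]),float(sys.argv[3])])/1e3
        z=.014+np.sqrt(.136**2-k@k)
        q=(proj(d,toworld(*p,[[*k,z]]))[0]-[x,y]+.5)*4
        cv2.circle(im,tuple(int(v) for v in q),3,(255,0,255),-1)
    ims.append(im)
cv2.imwrite(f'pics/{tag}.png',np.hstack(ims))
E
python3 snap.py m3 -19 0
```

```text
t 3.95 drive-frame tcp mm [-42.3  -1.6 138.3] F(drive) [-1.7  0.5 -0.7] grip 0.003
tool x,y,z in drive [[-1.0, -0.0, -0.0], [-0.0, 1.0, 0.0], [0.0, 0.0, -1.0]] yaw err deg -359.98811775790193
shift in tool axes mm [-17.3   0.6   2.3]
```

View pics/m3.png

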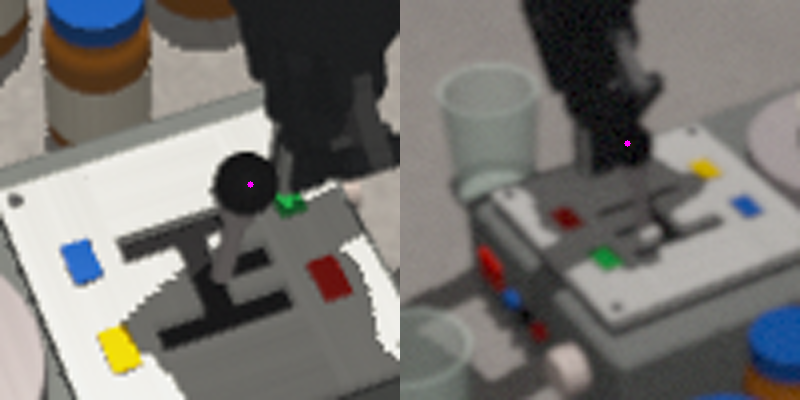

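The knob at scene crop (246,184) is 1 px to the +x side of the predicted mark, so knob x ≈ -17 mm and the finger touches it at about a 25 mm offset. Contact force is 1.7 N. I'll continue to x = 0.

>>> arm_command --increments '[[[-0.004,0,0,0],[-0.004,0,0,0],[-0.004,0,0,0],[-0.004,0,0,0],[0,0,0,0]]]'

```text
time: 4.55
tcp_pos: [0.5217, 0.1331, 0.1383]
ee_rot: [3.142, 0.001, 2.99]
ft_force: [-0.3, -0.5, -0.0]
gripper_width: 0.004
```

```bash
python3 where.py -25 -1 136;python3 snap.py m4 0 0
```

```text
t 4.55 drive-frame tcp mm [-26.1  -1.6 138.3] F(drive) [-0.2 -0.6 -0. ] grip 0.004
tool x,y,z in drive [[-1.0, -0.0, -0.001], [-0.0, 1.0, 0.0], [0.001, 0.0, -1.0]] yaw err deg -359.990402634996
shift in tool axes mm [-1.1  0.6  2.3]
```

View pics/m4.png

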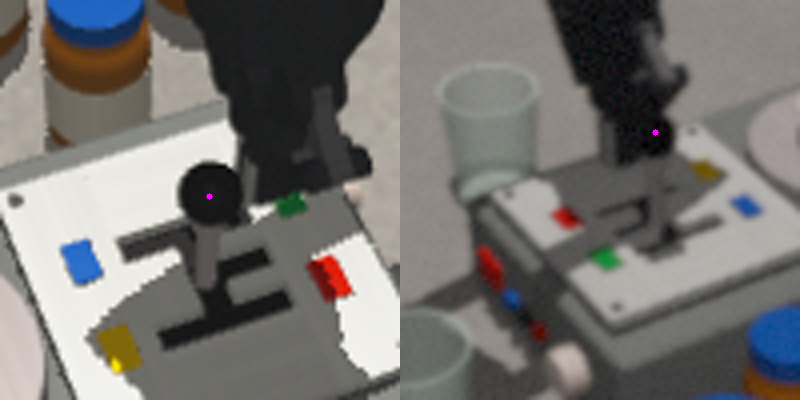

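The knob at (210,193) sits on the mark at (209,197), so the lever is upright in the cross channel. I'll back off, lift, and turn 90°.

>>> arm_command --increments '[[[0.01,0,0,0],[0.015,0,0,0],[0.015,0,-0.02,0],[0,0,-0.03,0],[0,0,-0.03,0],[0,0,0,0]]]'

```text
time: 5.25
tcp_pos: [0.4836, 0.1398, 0.2232]
ee_rot: [3.139, 0.008, 2.991]
ft_force: [1.1, 0.5, -0.3]
gripper_width: 0.002
```

```bash
python3 where.py 0 -70 218;python3 -c "
from workcell import ctrl;print(ctrl.get_obs()['joint_positions'])"; python3 snap.py m5 0 0
```

```text
t 5.25 drive-frame tcp mm [-64.8  -0.7 223.2] F(drive) [ 1.   0.7 -0.3] grip 0.002
tool x,y,z in drive [[-1.0, -0.001, -0.008], [-0.001, 1.0, 0.002], [0.008, 0.002, -1.0]] yaw err deg -359.95666449272807
shift in tool axes mm [-64.7 -69.3   5.6]
[ 1.24688805e-01 -7.47354704e-02  1.85362278e+00 -8.92145579e-05
  1.35413017e+00 -1.29544285e+00]
```

View pics/m5.png

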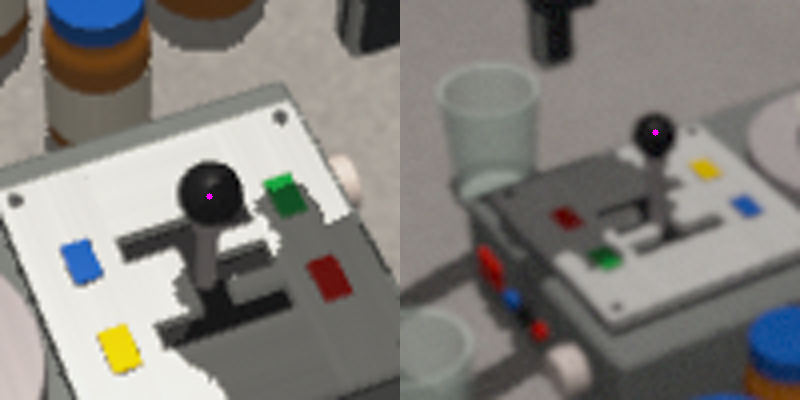

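Lever stands at (210,193), confirmed upright. Turning +90° so tool x = drive +y, tool y = drive +x.

>>> arm_command --increments '[[[0,0,0,8.5],[0,0,0,8.5],[0,0,0,8.5],[0,0,0,8.5],[0,0,0,8.5],[0,0,0,8.5],[0,0,0,8.5],[0,0,0,8.5]]]'

```text
time: 6.15
tcp_pos: [0.4801, 0.1391, 0.2162]
ee_rot: [-3.138, -0.0, 1.798]
ft_force: [0.1, -0.1, 0.8]
gripper_width: -0.0
```

>>> arm_command --increments '[[[0,0,0,8.5],[0,0,0,8.5],[0,0,0,5.0],[-0.035,0,0,0],[-0.035,0.02,0,0],[0,0.025,0,0],[0,0.02,0,0],[0,0,0,0]]]'

```text
time: 6.95
tcp_pos: [0.5355, 0.0594, 0.2163]
ee_rot: [-3.139, 0.0, 1.418]
ft_force: [-0.8, 0.1, -0.1]
gripper_width: 0.004
```

```bash
python3 where.py 0 -60 138
```

```text
t 6.95 drive-frame tcp mm [ -1.3 -72.3 216.3] F(drive) [-0.8 -0.  -0.1] grip 0.004
tool x,y,z in drive [[0.001, 1.0, -0.0], [1.0, -0.001, -0.002], [-0.002, -0.0, -1.0]] yaw err deg -90.0611684653755
shift in tool axes mm [12.4  1.5 78.3]
```

>>> arm_command --increments '[[[0,0.001,0.02,0],[0,0,0.02,0],[0,0,0.02,0],[0,0,0.018,0],[0,0,0.004,0],[0.01,0,0,0],[0.01,0,0,0],[0.01,0,0,0]]]'

```text
time: 7.75
tcp_pos: [0.5415, 0.091, 0.1375]
ee_rot: [3.14, -0.001, 1.42]
ft_force: [-0.1, -0.2, -0.2]
gripper_width: 0.004
```

>>> arm_command --increments '[[[0.008,0,0,0],[0.004,0,0,0],[0.004,0,0,0],[0.004,0,0,0],[0.004,0,0,0],[0.004,0,0,0],[0,0,0,0]]]'

```text
time: 8.45
tcp_pos: [0.545, 0.1179, 0.1363]
ee_rot: [3.141, -0.0, 1.42]
ft_force: [-0.2, -0.7, 0.1]
gripper_width: 0.002
```

```bash
python3 where.py 0 20 133; python3 snap.py m6 0 11
```

```text
t 8.45 drive-frame tcp mm [ -0.7 -13.1 136.3] F(drive) [-0.1 -0.7  0.1] grip 0.002
tool x,y,z in drive [[-0.001, 1.0, 0.0], [1.0, 0.001, 0.0], [0.0, 0.0, -1.0]] yaw err deg -89.9706638318203
shift in tool axes mm [33.1  0.7  3.3]
```

View pics/m6.png

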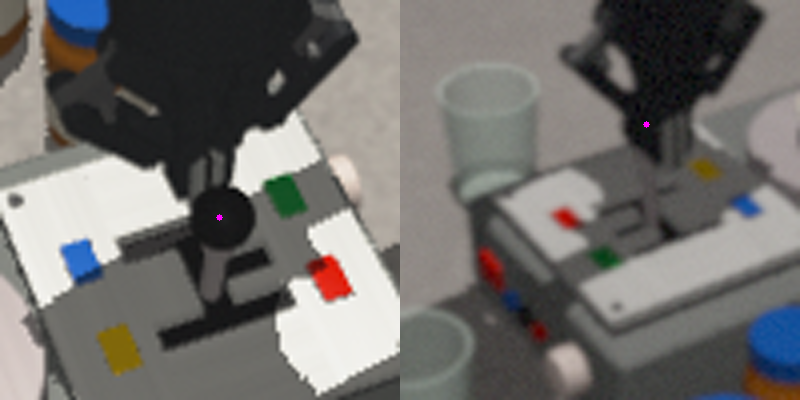

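The knob at (222,217) is close to the predicted (219,217) and is moving along +y in the channel. Force is below 1 N, so I'll continue.

>>> arm_command --increments '[[[0.004,0,0.001,0],[0.004,0,0.001,0],[0.004,0,0.001,0],[0.004,0,0,0],[0.004,0,0,0],[0,0,0,0]]]'

```text
time: 9.15
tcp_pos: [0.5478, 0.1379, 0.133]
ee_rot: [-3.141, -0.0, 1.42]
ft_force: [0.2, 0.4, -0.8]
gripper_width: -0.004
```

```bash
python3 where.py 0 20 133; python3 snap.py m7 0 32
```

```text
t 9.15 drive-frame tcp mm [ -1.    7.1 133. ] F(drive) [ 0.2  0.4 -0.8] grip -0.004
tool x,y,z in drive [[-0.001, 1.0, 0.0], [1.0, 0.001, -0.0], [-0.0, 0.0, -1.0]] yaw err deg -89.94920977301707
shift in tool axes mm [12.9  1.   0. ]
```

View pics/m7.png

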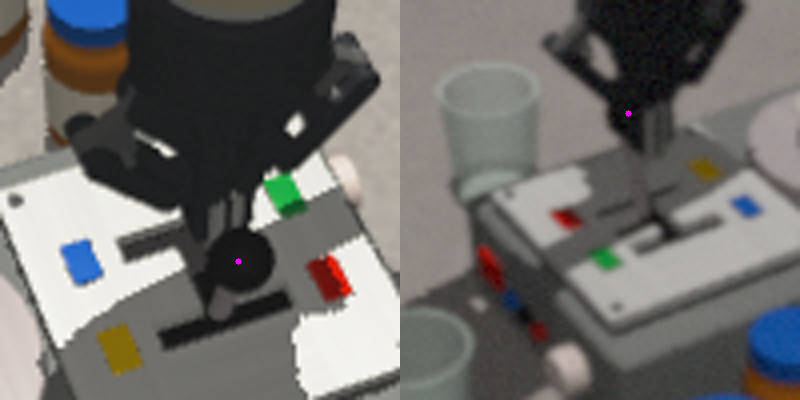

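The knob at (241,260) is on track for y ≈ 32. I'll finish with about 12.5 mm more in small steps, watching the force.

>>> arm_command --increments '[[[0.003,0,0,0],[0.003,0,0,0],[0.003,0,0,0],[0.002,0,0,0],[0.001,0,0,0],[0,0,0,0]]]'

```text
time: 9.85
tcp_pos: [0.5498, 0.1493, 0.1333]
ee_rot: [-3.142, -0.0, 1.42]
ft_force: [0.0, -0.8, -1.0]
gripper_width: 0.004
```

```bash
python3 where.py 0 20 133; python3 snap.py m8 0 44.7
```

```text
t 9.85 drive-frame tcp mm [ -0.8  18.7 133.3] F(drive) [ 0.1 -0.8 -1. ] grip 0.004
tool x,y,z in drive [[-0.001, 1.0, 0.0], [1.0, 0.001, -0.0], [-0.0, 0.0, -1.0]] yaw err deg -89.96877901469779
shift in tool axes mm [1.3 0.8 0.3]
```

View pics/m8.png

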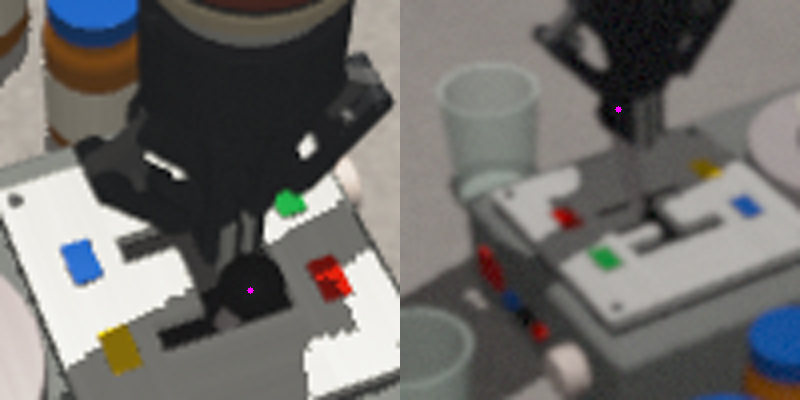

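The knob at (252,288) is near the mark at (250,290), so knob y ≈ 44 and the stalk lines up with the red slot. I'll back off, lift, and turn back.

>>> arm_command --increments '[[[-0.01,0,0,0],[-0.015,0,0,0],[-0.015,0,-0.02,0],[0,0,-0.03,0],[0,0,-0.04,0],[0,0,0,0]]]'

```text
time: 10.55
tcp_pos: [0.5472, 0.1084, 0.2301]
ee_rot: [3.131, -0.002, 1.419]
ft_force: [0.2, 0.4, 0.5]
gripper_width: -0.001
```

>>> arm_command --increments '[[[0,0,0,-8.5],[0,0,0,-8.5],[0,0,0,-8.5],[0,0,0,-8.5],[0,0,0,-8.5],[0,0,0,-8.5],[0,0,0,-8.5],[0,0,0,-8.5]]]'

```text
time: 11.35
tcp_pos: [0.5434, 0.1085, 0.2228]
ee_rot: [-3.141, -0.0, 2.612]
ft_force: [0.3, 0.2, 0.4]
gripper_width: 0.0
```

>>> arm_command --increments '[[[0,0,0,-8.5],[0,0,0,-8.5],[0,0,0,-5.0],[0,0,0,0]]]'

```text
time: 11.75
tcp_pos: [0.5434, 0.1086, 0.2229]
ee_rot: [-3.141, -0.0, 2.991]
ft_force: [0.4, -0.4, 0.5]
gripper_width: 0.0
```

```bash
python3 where.py 48 44 220; python3 snap.py m9 0 44
```

```text
t 11.75 drive-frame tcp mm [ -0.9 -22.5 222.9] F(drive) [ 0.4 -0.3  0.5] grip 0.0
tool x,y,z in drive [[-1.0, -0.0, 0.0], [-0.0, 1.0, -0.0], [-0.0, -0.0, -1.0]] yaw err deg -359.9811098821292
shift in tool axes mm [-48.9  66.5   2.9]
```

View pics/m9.png

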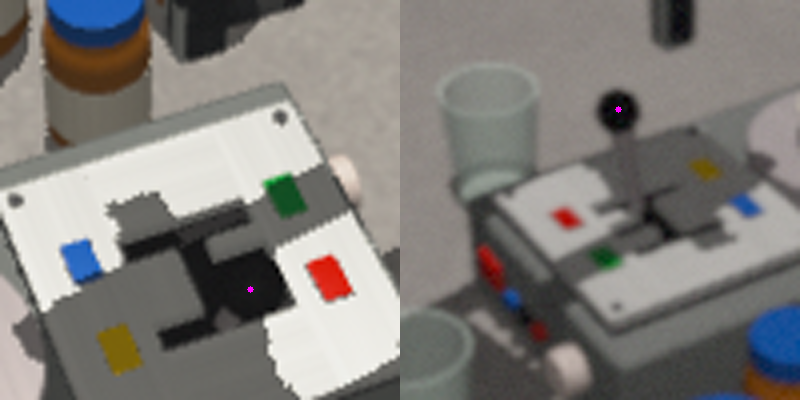

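The lever has stayed put: side-view knob at (618,110), right on the mark. I'll go to the +x side of the knob and down.

>>> arm_command --increments '[[[-0.025,0.01,0,0],[-0.024,0.02,0,0],[0,0.02,0,0],[0,0.017,0,0],[0,0,0.03,0],[0,0,0.03,0],[0,0,0.03,0],[0,0,0.005,0]]]'

```text
time: 12.65
tcp_pos: [0.5988, 0.1682, 0.1237]
ee_rot: [-3.139, -0.008, 2.99]
ft_force: [0.0, 0.2, -1.1]
gripper_width: -0.0
```

>>> arm_command --increments '[[[0,0,0,0],[0.008,0,0,0],[0.008,0,0,0],[0,0,0,0]]]'

```text
time: 13.05
tcp_pos: [0.5861, 0.1713, 0.1299]
ee_rot: [3.141, 0.002, 2.991]
ft_force: [0.3, -0.0, 0.2]
gripper_width: -0.002
```

```bash
python3 where.py -19 45 122; python3 snap.py m10 0 44
```

```text
t 13.05 drive-frame tcp mm [ 31.8  45.9 129.9] F(drive) [0.3 0.  0.2] grip -0.002
tool x,y,z in drive [[-1.0, -0.001, -0.002], [-0.001, 1.0, 0.001], [0.002, 0.001, -1.0]] yaw err deg -359.9567010126146
shift in tool axes mm [50.8 -0.8  7.8]
```

View pics/m10.png

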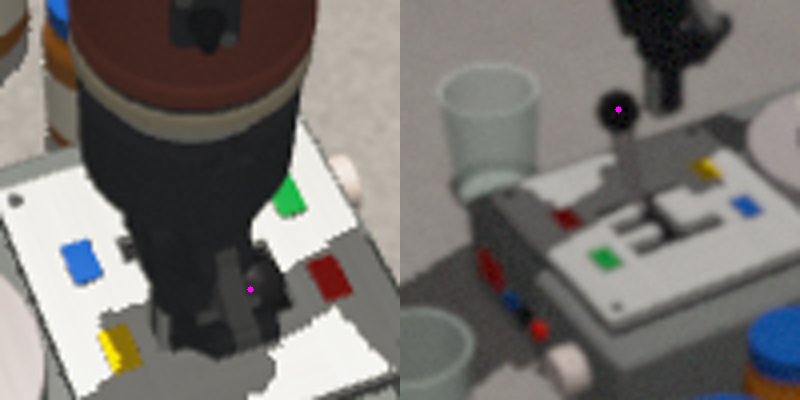

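Fingertip at (665,95) in side view stands on the +x side of the knob (618,110), aligned. Slow push in -x.

>>> arm_command --increments '[[[0.004,-0.001,0.001,0],[0.004,0,0.001,0],[0.004,0,0.001,0],[0.004,0,0.001,0],[0.004,0,0.001,0],[0.004,0,0.001,0],[0,0,0,0]]]'

```text
time: 13.85
tcp_pos: [0.5619, 0.1736, 0.1221]
ee_rot: [-3.141, -0.001, 2.991]
ft_force: [1.3, -0.5, 0.3]
gripper_width: 0.001
```

```bash
python3 where.py -19 45 122; python3 snap.py m11 -17 44
```

```text
t 13.85 drive-frame tcp mm [  7.5  44.5 122.1] F(drive) [ 1.3 -0.3  0.3] grip 0.001
tool x,y,z in drive [[-1.0, -0.001, 0.001], [-0.001, 1.0, -0.0], [-0.001, -0.0, -1.0]] yaw err deg -359.9665664610701
shift in tool axes mm [26.5  0.5  0.1]
```

View pics/m11.png

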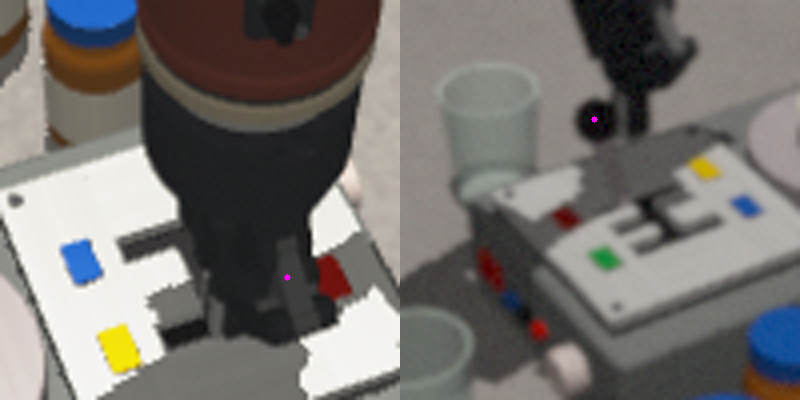

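The knob in the side view at (596,119) follows its mark and is entering the red slot at 1.3 N.

>>> arm_command --increments '[[[0.004,0,0,0],[0.004,0,0,0],[0.004,0,0,0],[0.004,0,0,0],[0.004,0,0,0],[0.002,0,0,0],[0,0,0,0]]]'

```text
time: 14.65
tcp_pos: [0.5404, 0.1769, 0.1223]
ee_rot: [-3.142, -0.0, 2.991]
ft_force: [0.5, -0.4, -0.1]
gripper_width: 0.002
```

```bash
python3 where.py -19 45 122; python3 snap.py m12 -39 44
```

```text
t 14.65 drive-frame tcp mm [-14.1  44.5 122.3] F(drive) [ 0.5 -0.4 -0.1] grip 0.002
tool x,y,z in drive [[-1.0, -0.001, 0.0], [-0.001, 1.0, -0.0], [-0.0, -0.0, -1.0]] yaw err deg -359.9664576418695
shift in tool axes mm [4.9 0.5 0.3]
```

View pics/m12.png

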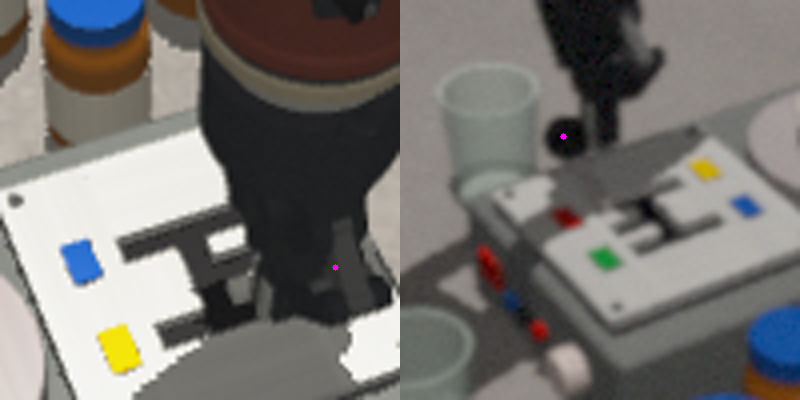

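It's nearly home. I'll now feel for the end wall in 1 mm steps.

>>> arm_command --increments '[[[0.0015,0,0,0],[0.0015,0,0,0],[0,0,0,0]]]'

```text
time: 15.05
tcp_pos: [0.5378, 0.1772, 0.1223]
ee_rot: [-3.142, 0.0, 2.991]
ft_force: [1.5, 0.3, -0.9]
gripper_width: 0.001
```

>>> arm_command --increments '[[[0.001,0,0,0],[0,0,0,0]]]'

```text
time: 15.25
tcp_pos: [0.5368, 0.1773, 0.1223]
ee_rot: [-3.142, -0.0, 2.991]
ft_force: [1.8, -0.2, -0.3]
gripper_width: -0.0
```

```bash
python3 where.py -19 45 122
```

```text
t 15.25 drive-frame tcp mm [-17.8  44.4 122.3] F(drive) [ 1.8  0.1 -0.3] grip -0.0
tool x,y,z in drive [[-1.0, -0.0, 0.0], [-0.0, 1.0, -0.0], [-0.0, -0.0, -1.0]] yaw err deg -359.980745497211
shift in tool axes mm [1.2 0.6 0.3]
```

>>> arm_command --increments '[[[0.001,0,0,0],[0,0,0,0]]]'

```text
time: 15.45
tcp_pos: [0.5359, 0.1775, 0.1223]
ee_rot: [-3.142, 0.0, 2.991]
ft_force: [1.3, -1.2, -1.6]
gripper_width: 0.005
```

>>> arm_command --increments '[[[0.001,0,0,0],[0,0,0,0]]]'

```text
time: 15.65
tcp_pos: [0.5353, 0.1775, 0.1223]
ee_rot: [3.142, 0.001, 2.99]
ft_force: [2.9, -1.1, -3.5]
gripper_width: 0.002
```

>>> arm_command --increments '[[[0.0005,0,0,0],[0,0,0,0]]]'

```text
time: 15.85
tcp_pos: [0.535, 0.1776, 0.1223]
ee_rot: [3.142, 0.001, 2.99]
ft_force: [5.6, -0.9, -5.1]
gripper_width: -0.001
```

```bash
python3 where.py -19 45 122; python3 snap.py m13 -44 44.5
```

```text
t 15.85 drive-frame tcp mm [-19.6  44.4 122.3] F(drive) [ 5.7 -0.  -5.1] grip -0.001
tool x,y,z in drive [[-1.0, -0.0, -0.001], [-0.0, 1.0, 0.0], [0.001, 0.0, -1.0]] yaw err deg -359.98499972332655
shift in tool axes mm [-0.6  0.6  0.3]
```

View pics/m13.png

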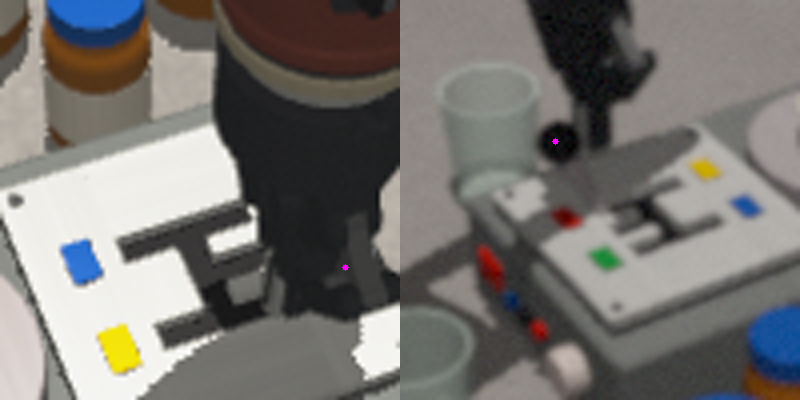

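The force rose to 5.7 N while the finger moved only about 0.3 mm, so the stalk is on the end wall. The knob offset there is about -44 mm, which fits "home". I'll back off and lift clear.

>>> arm_command --increments '[[[-0.008,0,0,0],[-0.015,0,0,0],[-0.015,0,0,0],[0,0,-0.03,0],[0,0,-0.04,0],[0,0,-0.04,0],[0,-0.04,0,0],[0,-0.04,0,0]]]'

```text
time: 16.75
tcp_pos: [0.5607, 0.0931, 0.2347]
ee_rot: [3.141, 0.003, 2.993]
ft_force: [0.2, -1.4, 0.2]
gripper_width: -0.0
```

>>> arm_command --increments '[[[0,-0.04,0,0],[0,-0.04,0,0],[0,-0.04,0,0],[0,0,0,0],[0,0,0,0]]]'

```text
time: 17.25
tcp_pos: [0.5417, -0.0263, 0.2325]
ee_rot: [3.141, -0.001, 2.988]
ft_force: [0.5, -0.2, -0.5]
gripper_width: -0.002
```

```bash
python3 where.py; python3 snap.py m14 -43.5 44.7
python3 - <<'E'
from h import *
cv2.imwrite('pics/s14.png',cam('scene')['img'][:,:,::-1])
E
```

```text
t 17.25 drive-frame tcp mm [  17.8 -156.2  232.5] F(drive) [ 0.5 -0.1 -0.5] grip -0.002
tool x,y,z in drive [[-1.0, 0.002, 0.001], [0.002, 1.0, 0.001], [-0.001, 0.001, -1.0]] yaw err deg -0.11167656881056587
```

View pics/m14.png

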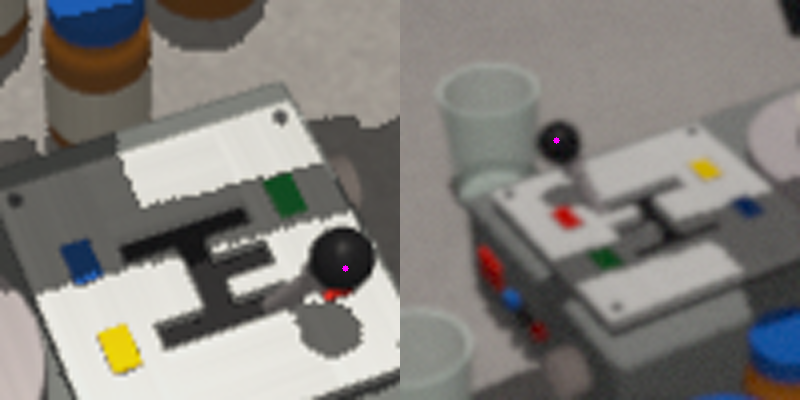

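View pics/s14.png

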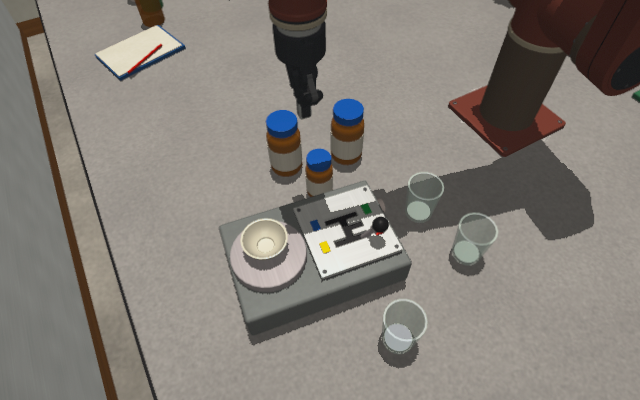

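The lever lies in the red slot, with the knob at scene (380,224) over the red plate. The glassware is where it started. I'll fit the lever tilt to check it's fully home.

Run:
```python
from h import *
from scipy.optimize import least_squares
p=np.load('pose.npy');D={};K={}
for n,(x,y,w,h) in dict(scene=(365,210,30,30),side=(365,165,24,21)).items():
    d=cam(n);D[n]=d;g=cv2.cvtColor(d['img'],cv2.COLOR_RGB2GRAY)[y:y+h,x:x+w]
    m=(g<50).astype(np.uint8);m=cv2.morphologyEx(m,cv2.MORPH_OPEN,np.ones((5,5),np.uint8))
    c=max(cv2.findContours(m,0,1)[0],key=cv2.contourArea);(u,v),r=cv2.minEnclosingCircle(c)
    K[n]=np.array([u+x,v+y]);print(n,K[n],r)
s=least_squares(lambda t:np.r_[[(proj(D[n],t[None])[0]-K[n]) for n in K]].ravel(),[.52,.18,.136])
c,si=np.cos(p[2]),np.sin(p[2]);q=s.x-[p[0],p[1],0];print('knob drive',c*q[0]+si*q[1],-si*q[0]+c*q[1],q[2],s.fun)
k=lambda t:toworld(*p,[[t[0],t[1],.014+np.sqrt(.136**2-t@t)]])
f=least_squares(lambda t:np.r_[[(proj(D[n],k(t))[0]-K[n]) for n in K]].ravel(),[-.04,.04]);print(f.x,f.x*73/136,f.fun)
```

```text
scene [380.  224.5] 7.826338291168213Traceback (most recent call last):
  File "<stdin>", line 7, in <module>
ValueError: max() iterable argument is empty
```

Run:
```python
from h import *
from scipy.optimize import least_squares
p=np.load('pose.npy');D={n:cam(n) for n in('scene','side')}
K=dict(scene=np.array([380.,224.3]),side=np.array([235+(558.5-400)/4-.5,140+142/4-.5]))
s=least_squares(lambda t:np.r_[[(proj(D[n],t[None])[0]-K[n]) for n in K]].ravel(),[.52,.18,.136])
c,si=np.cos(p[2]),np.sin(p[2]);q=s.x-[p[0],p[1],0];print('knob drive',c*q[0]+si*q[1],-si*q[0]+c*q[1],q[2],s.fun)
k=lambda t:toworld(*p,[[t[0],t[1],.014+np.sqrt(.136**2-t@t)]])
f=least_squares(lambda t:np.r_[[(proj(D[n],k(t))[0]-K[n]) for n in K]].ravel(),[-.04,.04]);print(f.x,f.x*73/136,f.fun)
```

```text
knob drive -0.04383888790484199 0.04090329430402045 0.13600822160248552 [0.05796333 0.00395273 0.08391107 0.00056923]
[-0.04383629  0.04092437] [-0.02352977  0.02196676] [ 0.06512814 -0.00356082  0.07947623 -0.02304174]
```

The stalk is at x = -23.5 mm (home is 23 to 24) and y = 22 mm, inside the slot. The knob height is 0.136, so it is home. Handing in.

```bash
python3 -c "
from workcell import ctrl;print(ctrl.close_job(), ctrl.get_obs()['time'])"
```

```text
the job is handed in; nothing more can be done
the job is handed in; nothing more can be done
```

The gear lever is fully home in the red-marked slot (-x, +y), and the job was handed in at about 17.5 s of the 72 s allowed. I pushed the knob with the outside of the shut fingers. It went out of the parking slot, along the cross channel in +y, then back in -x, without entering any other marked slot.

- **Lever position:** With the arm clear, the cameras put the stalk at x = -23.5 mm, y = 22 mm in the drive's frame. The knob is 136 mm above the table, and all three values match "home".
- **Force:** The readings I took while pushing stayed below about 2.5 N. At the end wall the last one was about 7.6 N in total (5.7 N along the push, 5.1 N vertical), and I stopped there.
- **Glassware:** The final scene picture showed the beakers, jars and dish where they started.
- **Checks that disagreed or failed:**
  - The plate fit was consistently off by about 1 pixel in image rows, which is within the 2 mm calibration.
  - The stalk reads about 2 mm off the slot's centre line, within the slot's ±2.5 mm play.
  - An automatic knob search failed in the side view, so I read that knob position by eye.

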